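Sweep the casting offcuts off the bench board into the scrap tray

ROBOT

A 6-joint arm with a two-finger parallel gripper is mounted at the origin on the work surface. World frame = base frame: x ahead of the robot, y to its left, z up, the work surface at z = 0. Lengths are in m, angles in degrees, forces in N, time in s.
With the tool pointing down it reaches from about 0.35 to 0.725 m from the base axis. Payload 6 kg.
Tool frame: the origin (TCP) lies at the very end of the fingers, on their centre line; the grasp point (between the pads) lies 19 mm behind it (robot.grip_point_offset is the distance from the TCP to the grasp point, in m); z points along the fingers, y is the line along which they close (so a half turn about z gives the same grasp; the last joint's range is limited). The gripper opens to 85 mm and grips with 20 to 120 N. Pads are 22 mm wide; open, the fingers measure 114 mm over their backs; the gripper's body (76 mm by 85 mm) begins 54 mm behind the grasp point. The pads swing forward as they close: fully open they stand 13 mm farther back than shut.
Start: joints at [-46.885, 2.303, 4.859, 0, -92.561, -19.12], TCP at [0.244, -0.548, 0.231] pointing down, gripper open.
Joint ranges: [-146.85, 146.85], [-73.84, 115.35], [-62.03, 85.46], [-188.31, 113.3], [-161.28, -10.13], [-171.36, 171.36]. Speed limits (degrees/s): [147.25, 147.25, 172.46, 180, 180, 180].

INTERFACE

Orientations are given as a 3x3 rotation matrix whose columns are the frame's x, y, z axes.
In Python, from rig import robot gives the robot as it stands.
- The arm moves only by the tool step_arm, never from a script. Its argument "commands" is one flat list of numbers, 7 for each row, row after row: the opening, from 0 (shut) to 1 (fully open), then the shift along the tool's x, y, z in mm, then the turn, a rotation vector about the tool's x, y, z in degrees. A call has 1 to 5 rows; each row shifts and turns the commanded pose from where the row before left it, along the tool's axes as they then stand; what a row does not reach is not made up. A row lasts 1/8 s, in which the tool goes at most 62.5 mm and 10.7 degrees, less where a joint would pass 70% of its speed; a pose out of reach is approached as far as the arm can. A call is refused whole if a number of a shift passes 62.5 or a number of a turn 10.7, either way. A call with a gripper value outside its range is refused whole. The fingers move at their own pace and stop on an object; "squeeze" is the grip in N (left out, the last holds). Time passes only in rows, so rows that do not move let the fingers close. It gives the time, the measured TCP pose, the force, the opening and the grip force at its end, in the units of the state.
- robot.get_state(): the state, without advancing time (a new reading comes with each control period).
- robot.get_image(name): name is "side" or "top" or "wrist"; returns a dict with "frame" (400x640x3 uint8, red, green, blue), "mtx" (3x3 intrinsics, pixels), "origin" and "rotation" of the camera in the world. Camera axes: x right, y down, z forward; pixel columns grow to the right and rows downward; lengths in m; the calibration is good to about 2 mm. A picture is of the moment at which its call begins. There is no depth.
- robot.hand_in(): hands the job in; it is judged then, once.
The state is a dict: "time_s": time; "qpos": joint angles; "qvel": joint speeds; "tau": joint torques, N m; "tool_pos": TCP position; "tool_rot": TCP orientation; "force": force on the tool from outside, world axes, zero at the start; "ft_torque": the same for the moment, N m; "opening": finger opening in m; "gripper_force": force on a finger pad.
Only numpy, scipy, OpenCV 4.12 (cv2) and the standard library are available. Lean on these libraries where they do the work, as an engineer would, in place of code of your own. Each camera call takes 0.05 s, during which the arm holds its last target. There are 200 camera calls.

TASK

Clear the jeweller's bench board: use the tips of the fingers like a brush to sweep the three silver casting offcuts (the round button with its stub, the straight runner and the oblong ingot end) across the board and over its edge into the plain undivided scrap tray that stands against it. Only push them gently along; do not pinch them or pick them up. Leave the two finished rings lying on the board, both trays and everything else on the bench where they are.

Things in the scene. Friction and masses are not known exactly. Their poses are not given: they have to be found in the camera images.
- board: Fixed thick pale plywood bench board, 280 (x) by 280 (y) by 48 mm high with its feet; flat top, 48 mm above the bench. Origin: centre of its underside, at bench level. x across (away from the robot at yaw 0), y along it; its side edges at y = +140 and y = -140 mm each have a tray standing against them.
- scrap_tray: Plain open aluminium tray without divisions, empty, 250 (x) by 130 (y) by 40 mm high, walls and floor 3 mm thick, loose, 0.6 kg. Stands on the bench with its axes parallel to the board's, its long side 2 mm from one side edge of the board (the +y or the -y edge, it varies), so its rim is 8 mm lower than the board's top. Origin: centre of its underside.
- findings_tray: Aluminium tray of the same outer size, 250 by 130 by 40 mm, but divided into six compartments (two dividers across x, one across y) with small findings in them; stands against the board's other side edge. Not for scrap. Origin: centre of its underside.
- button: Casting offcut: a silver disc 32 mm across and 11 mm high with a stub 8 mm across standing on its middle, 20 mm high in all, about 85 g, lying loose on the board with the stub up. Origin: centre of its underside.
- runner: Casting offcut: straight square silver bar, 34 (x) by 12 (y) by 12 mm high, about 50 g, lying loose on the board. Origin: centre of its underside.
- ingot_end: Casting offcut: the sawn-off end of an ingot, a flat oblong silver block 32 (x) by 22 (y) by 11 mm high, about 75 g, lying loose on the board. Origin: centre of its underside.
- ring1: Finished plain silver ring lying flat on the board, 24 mm outside, 19 mm inside, 7 mm high. Leave it. Origin: centre of its underside.
- ring2: The second finished silver ring, the same as the first, lying flat on the board. Leave it. Origin: centre of its underside.
- doming_block: Steel doming block, a 50 mm cube with round hollows, beyond the board. Origin: centre of its underside.
- cutters: Side cutters with red handles, 130 mm long, 10 mm high, lying flat on the bench beyond the board. Origin: under the pivot; jaws towards its +x.
- glass_bowl: Glass bowl, 130 mm across, 55 mm high, left of the work. Origin: centre of its underside.
- flux_dish: White ceramic flux dish, 84 mm across, 35 mm high, right of the work. Origin: centre of its underside.
- hammer: Hammer, 240 mm long, lying at the right side of the bench. Origin: under its middle; the handle goes to its -x.

How it is judged:
By the outcome, as a careful person would: the job done as asked, in the order asked, and still so for the second after the job is handed in, with the robot touching nothing.
It also fails if it takes over 54 s, if anything falls off the work surface, if the arm or the gripper's body presses on something with over 40 N, if the wrist force passes 120 N, or if a joint passes its speed limit or range.

## Working session

There is one attempt and no reset: what is moved stays moved. The work goes in short steps, Python scripts to look and compute and a tool call to move; the robot and the scene stay as the last step left them, time stands still between calls to the robot, and variables do not carry over. Pictures are saved under pics/ and viewed, at most 10 in all, crops included, and the job is handed in when it is done.

Besides the shell and the picture viewer there is one more tool, called as name(argument=value, ...) on one line, values as JSON. step_arm: Moves the arm, as the interface text tells. Its arguments: {"type":"object","properties":{"commands":{"type":"array","items":{"type":"number"}},"squeeze":{"type":"number"}},"required":["commands"]}

```bash
mkdir -p pics; ls
python3 - <<'E'
from rig import robot
import cv2
for n in ("top","side"):
    d=robot.get_image(n); cv2.imwrite(f"pics/{n}0.png",d["frame"][:,:,::-1]); print(n,d["mtx"].tolist(),d["origin"],d["rotation"])
s=robot.get_state(); print(s["tool_pos"],s["tool_rot"],s["time_s"],s["force"])
E
```

```text
pics
top [[407.4235828515956, 0.0, 316.8721889806062], [0.0, 407.4235828515956, 202.42230701439001], [0.0, 0.0, 1.0]] [0.39576812 0.02552496 1.15635987] [[ 0.01139833 -0.98157887  0.19071708]
 [-0.99987991 -0.01319129 -0.00813421]
 [ 0.01050017 -0.19060146 -0.98161134]]
side [[398.4781055328821, 0.0, 333.2865483377387], [0.0, 398.4781055328821, 189.80185066858243], [0.0, 0.0, 1.0]] [0.08927767 0.83572277 0.88373829] [[-0.83870883 -0.3591041   0.40940414]
 [-0.54411372  0.52147612 -0.65726929]
 [ 0.02253362 -0.77401996 -0.63276009]]
[ 0.24392894 -0.54783467  0.23036542] [[-9.13572951e-01 -4.06674101e-01 -7.99557314e-04]
 [-4.06674863e-01  9.13571811e-01  1.44986394e-03]
 [ 1.40830909e-04  1.64971634e-03 -9.99998629e-01]] 0.1 [-0.04309677 -0.2076488   0.89383684]
```

View pics/top0.png

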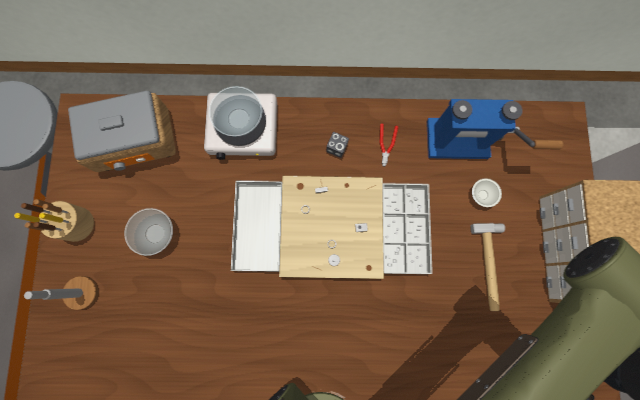

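View pics/side0.png

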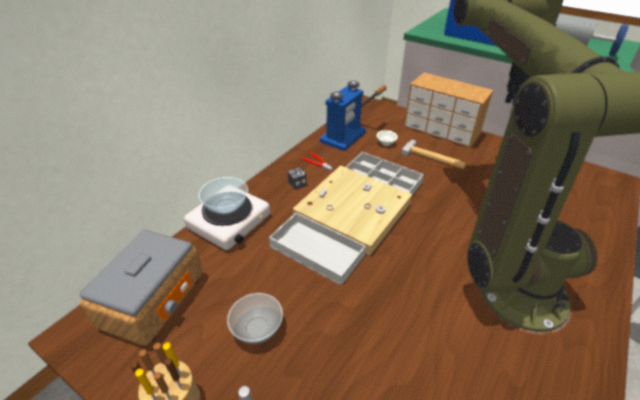

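The scrap tray is on the left (+y side), around pixel (257,226) in the top view. The board spans (280–383, 177–278). I'll enlarge the board next.

```bash
cat > h.py <<'E'
import numpy as np
from rig import robot
def world(d,u,v,z):
    r=d["rotation"]@np.linalg.solve(d["mtx"],np.array([u,v,1.0])); o=d["origin"]
    return (o+r*(z-o[2])/r[2])
E
python3 - <<'E'
from h import *; import cv2
d=robot.get_image("top"); f=d["frame"][165:290,225:390,::-1]
f=cv2.resize(f,None,fx=4.8,fy=4.8,interpolation=cv2.INTER_CUBIC); cv2.imwrite("pics/c1.png",f)
E
```

```text
(no output)
```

View pics/c1.png

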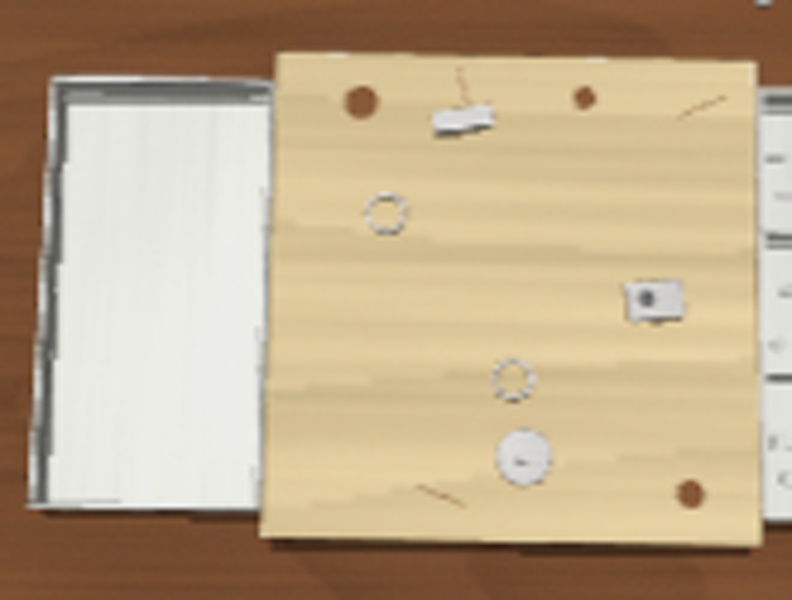

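The enlarged crop shows:

| Item | Crop pixel |
|---|---|
| runner | (463,120) |
| ingot end | (655,301) |
| button | (523,457) |
| ring | (386,213) |
| ring | (513,380) |

The board corners are at (275,53), (757,62), (761,545) and (261,536).

Run:
```python
from h import *
d=robot.get_image("top")
P=dict(runner=(463,120,.06),runL=(432,127,.058),runR=(494,113,.058),ingot=(655,301,.057),button=(523,457,.058),ring1=(386,213,.055),ring2=(513,380,.055),cTL=(275,53,.048),cTR=(757,62,.048),cBR=(761,545,.048),cBL=(261,536,.048),trayTL=(50,77,.04),trayBL=(30,507,.04))
for k,(a,b,z) in P.items(): print(k,(world(d,225+(a+.5)/4.8-.5,165+(b+.5)/4.8-.5,z)*1000).round(1))
# all angles; tool down R with tool y along world x : closing line
```

```text
runner [645.    5.3  60. ]
runL [641.  23.  58.]
runR [649.8 -12.6  58. ]
ingot [ 542.  -104.6   57. ]
button [453.4 -30.   58. ]
ring1 [591.   48.7  55. ]
ring2 [496.5 -24.4  55. ]
cTL [686.3 115.3  48. ]
cTR [ 684.8 -166.7   48. ]
cBR [ 406.8 -163.6   48. ]
cBL [408.6 115.4  48. ]
trayTL [672.  247.4  40. ]
trayBL [423.2 246.2  40. ]
```

step_arm(commands=[0.07,0,0,0,0,0,-9.5,0.07,0,0,0,0,0,-9.5,0.07,0,0,0,0,0,-9.5,0.07,0,0,0,0,0,-9.5,0.07,0,0,0,0,0,-9.5], squeeze=20)

```text
time_s: 0.82
tool_pos: [0.244, -0.548, 0.231]
tool_rot: [[-0.312, -0.95, -0.0], [-0.95, 0.312, 0.001], [-0.0, 0.0, -1.0]]
force: [0.1, 0.9, -0.6]
opening: 0.0061
gripper_force: 0.0
```

step_arm(commands=[0.07,0,0,0,0,0,-9.3,0.07,0,0,0,0,0,-9.2,0.07,0,-50,0,0,0,0,0.07,-50,-50,0,0,0,0,0.07,-50,-50,0,0,0,0])

```text
time_s: 1.45
tool_pos: [0.3834, -0.4586, 0.2304]
tool_rot: [[-0.001, -1.0, -0.001], [-1.0, 0.001, 0.001], [-0.001, 0.001, -1.0]]
force: [0.2, -0.4, 0.3]
opening: 0.0058
gripper_force: 0.0
```

step_arm(commands=[0.07,-60,-30,0,0,0,0,0.07,-60,-29,0,0,0,0,0.07,-60,0,20,0,0,0,0.07,-60,0,30,0,0,0,0.07,-60,0,40,0,0,0])

```text
time_s: 2.08
tool_pos: [0.4376, -0.1786, 0.1485]
tool_rot: [[0.0, -1.0, 0.002], [-1.0, -0.0, 0.0], [-0.0, -0.002, -1.0]]
force: [0.7, 0.0, -0.5]
opening: 0.0058
gripper_force: 0.0
```

step_arm(commands=[0.07,0,0,0,0,0,0,0.07,0,0,0,0,0,0])

```text
time_s: 2.33
tool_pos: [0.4379, -0.1806, 0.1497]
tool_rot: [[0.001, -1.0, 0.001], [-1.0, -0.001, -0.001], [0.001, -0.001, -1.0]]
force: [-0.4, 0.1, -0.1]
opening: 0.0059
gripper_force: 0.0
```

step_arm(commands=[0.07,-50,-16,20,0,0,0,0.07,-50,0,30,0,0,0,0.07,0,0,30,0,0,0,0.07,0,0,15,0,0,0,0.07,0,0,0,0,0,0])

```text
time_s: 2.95
tool_pos: [0.4535, -0.0815, 0.0539]
tool_rot: [[-0.002, -1.0, -0.001], [-1.0, 0.002, -0.0], [0.0, 0.001, -1.0]]
force: [0.1, -1.2, 0.6]
opening: 0.006
gripper_force: 0.0
```

Run:
```python
from h import *; import cv2
d=robot.get_image("top"); f=d["frame"][165:290,225:390,::-1]
f=cv2.resize(f,None,fx=4.8,fy=4.8,interpolation=cv2.INTER_CUBIC)
g=robot.get_image("wrist")["frame"][:,:,::-1]
s=robot.get_state(); print(s["tool_pos"],s["force"])
cv2.imwrite("pics/c2.png",np.hstack([cv2.resize(f,(400,303)),cv2.resize(g,(400,303))]))
```

```text
[ 0.45441816 -0.08130905  0.05537493] [-0.19851605  0.60782632 -0.2339369 ]
```

View pics/c2.png

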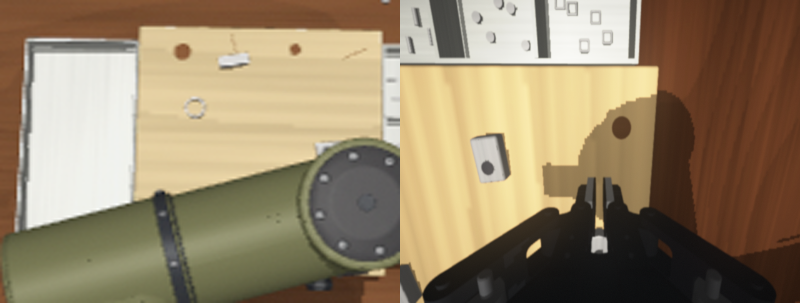

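In the wrist view, the button's stub at (599,243) sits in the finger gap, so the brush is centred on it. Now I'll sweep it.

step_arm(commands=[0.07,-8,0,2.5,0,0,0,0.07,-12,0,0,0,0,0,0.07,-12,0,0,0,0,0,0.07,-12,0,0,0,0,0,0.07,-12,0,0,0,0,0])

```text
time_s: 3.68
tool_pos: [0.4537, -0.0234, 0.0516]
tool_rot: [[0.0, -1.0, 0.0], [-1.0, -0.0, -0.0], [0.0, -0.0, -1.0]]
force: [-0.1, -1.6, 1.4]
opening: 0.0059
gripper_force: 0.5
```

step_arm(commands=[0.07,-12,0,0,0,0,0,0.07,-12,0,0,0,0,0,0.07,-12,0,0,0,0,0,0.07,-12,0,0,0,0,0,0.07,-12,0,0,0,0,0])

```text
time_s: 4.3
tool_pos: [0.4535, 0.0364, 0.0514]
tool_rot: [[-0.0, -1.0, -0.0], [-1.0, 0.0, -0.0], [0.0, 0.0, -1.0]]
force: [0.5, -1.0, 0.2]
opening: 0.0058
gripper_force: 0.6
```

Run:
```python
from h import *; import cv2
g=robot.get_image("wrist")["frame"][:,:,::-1]; f=robot.get_image("side")["frame"][140:290,250:440,::-1]
cv2.imwrite("pics/c3.png",np.hstack([cv2.resize(g,(320,300)),cv2.resize(f,(380,300))]))
```

```text
(no output)
```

View pics/c3.png

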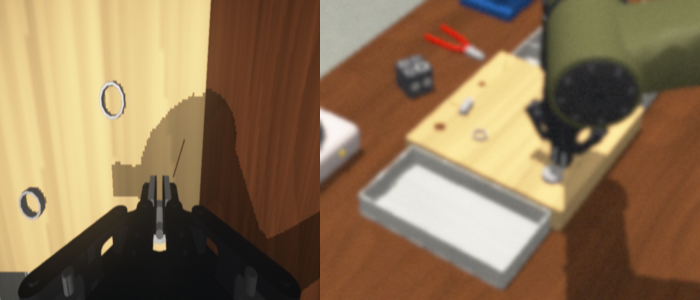

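The button is being pushed in front of the tips (side panel (550,173)) and both rings are undisturbed. I'll continue over the edge.

step_arm(commands=[0.07,-12,0,0,0,0,0,0.07,-12,0,0,0,0,0,0.07,-12,0,0,0,0,0,0.07,-12,0,0,0,0,0,0.07,-10,0,0,0,0,0])

```text
time_s: 5.03
tool_pos: [0.4536, 0.0944, 0.0515]
tool_rot: [[0.0, -1.0, 0.0], [-1.0, -0.0, -0.0], [0.0, -0.0, -1.0]]
force: [-0.8, -0.8, 0.7]
opening: 0.0062
gripper_force: 0.4
```

step_arm(commands=[0.07,-10,0,0,0,0,0,0.07,-10,0,0,0,0,0,0.07,-10,0,0,0,0,0,0.07,-10,0,0,0,0,0,0.07,-8,0,0,0,0,0])

```text
time_s: 5.65
tool_pos: [0.4536, 0.1423, 0.0514]
tool_rot: [[0.0, -1.0, -0.0], [-1.0, -0.0, 0.0], [-0.0, 0.0, -1.0]]
force: [0.7, -0.0, 0.0]
opening: 0.0063
gripper_force: 0.0
```

Run:
```python
from h import *; import cv2
g=robot.get_image("wrist")["frame"][:,:,::-1]; f=robot.get_image("side")["frame"][140:290,250:440,::-1]
cv2.imwrite("pics/c4.png",np.hstack([cv2.resize(g,(320,300)),cv2.resize(f,(380,300))]))
```

```text
(no output)
```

View pics/c4.png

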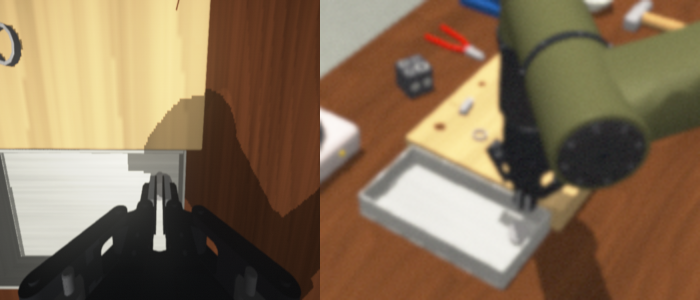

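Nothing is left at the tips and the board edge is clear, so the button has dropped into the tray. Next is the runner.

step_arm(commands=[0.07,0,0,-40,0,0,0,0.07,10,-10,-40,0,0,0,0.07,40,-40,0,0,0,0,0.07,40,-40,0,0,0,0,0.07,40,-40,0,0,0,0])

```text
time_s: 6.38
tool_pos: [0.5848, 0.0101, 0.1316]
tool_rot: [[0.0, -1.0, 0.0], [-1.0, -0.0, 0.0], [-0.0, -0.0, -1.0]]
force: [-0.0, 1.4, 0.0]
opening: 0.006
gripper_force: 0.0
```

step_arm(commands=[0.07,40,-40,0,0,0,0,0.07,18,-20,0,0,0,0,0.07,0,0,0,0,0,0,0.07,0,0,0,0,0,0])

```text
time_s: 6.88
tool_pos: [0.6432, -0.0463, 0.1311]
tool_rot: [[-0.0, -1.0, -0.001], [-1.0, 0.0, 0.0], [-0.0, 0.001, -1.0]]
force: [0.6, -0.3, -0.2]
opening: 0.006
gripper_force: 0.0
```

step_arm(commands=[0.07,0,-2,40,0,0,0,0.07,0,0,30,0,0,0,0.07,0,0,9,0,0,0,0.07,0,0,0,0,0,0,0.07,-8,0,0,0,0,0])

```text
time_s: 7.5
tool_pos: [0.6465, -0.0382, 0.0545]
tool_rot: [[-0.0, -1.0, 0.003], [-1.0, 0.0, 0.0], [-0.0, -0.003, -1.0]]
force: [0.5, -0.6, -0.6]
opening: 0.0063
gripper_force: 0.0
```

step_arm(commands=[0.07,-10,0,0,0,0,0,0.07,-10,0,0,0,0,0,0.07,-10,0,0,0,0,0,0.07,-10,0,0,0,0,0,0.07,-10,0,0,0,0,0])

```text
time_s: 8.12
tool_pos: [0.6456, 0.0123, 0.0524]
tool_rot: [[0.0, -1.0, -0.0], [-1.0, -0.0, 0.0], [-0.0, 0.0, -1.0]]
force: [0.8, -0.8, 0.2]
opening: 0.0058
gripper_force: 0.3
```

Run:
```python
from h import *; import cv2
t=robot.get_image("top")["frame"][165:290,225:390,::-1]; f=robot.get_image("side")["frame"][140:290,250:440,::-1]
cv2.imwrite("pics/c5.png",np.hstack([cv2.resize(t,(396,300),interpolation=2),cv2.resize(f,(380,300),interpolation=2)]))
```

```text
(no output)
```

View pics/c5.png

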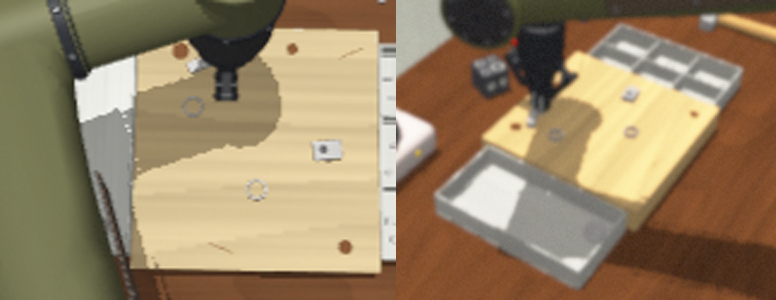

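The button lies in the tray (side panel (594,232)). The runner's leading end at top panel (193,66) looks tilted, so I'll measure it in a larger crop.

Run:
```python
from h import *; import cv2
d=robot.get_image("top"); e=robot.get_image("side")
t=d["frame"][170:220,270:340,::-1]; 
n=e["mtx"]@e["rotation"].T@(np.array([.645,.03,.05])-e["origin"]); u,v=(n[:2]/n[2]).astype(int); print(u,v)
f=e["frame"][v-25:v+25,u-25:u+25,::-1]
cv2.imwrite("pics/c6.png",np.hstack([cv2.resize(t,(420,300),interpolation=2),cv2.resize(f,(300,300),interpolation=2)]))
```

```text
318 197
```

View pics/c6.png

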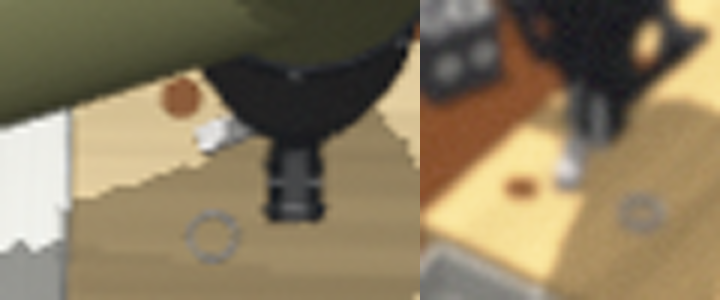

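The runner is tilted about 20°, with its leading end towards −x. I'll back off clear of it and measure it numerically.

step_arm(commands=[0.0,15,0,0,0,0,0,0.0,30,0,-10,0,0,0,0.0,50,0,-30,0,0,0,0.0,60,0,0,0,0,0,0.0,0,0,0,0,0,0])

```text
time_s: 8.95
tool_pos: [0.6448, -0.1484, 0.0926]
tool_rot: [[-0.006, -1.0, 0.0], [-1.0, 0.006, -0.0], [0.0, -0.0, -1.0]]
force: [-0.2, 0.1, -0.9]
opening: 0.0002
gripper_force: 0.0
```

```bash
cat >> h.py <<'E'
def silver(x0,x1,y0,y1,z=.056):
    import cv2
    d=robot.get_image("top"); f=d["frame"]; hsv=cv2.cvtColor(f,cv2.COLOR_RGB2HSV)
    m=((hsv[...,1]<55)&(hsv[...,2]>90)).astype(np.uint8)
    n,l,st,c=cv2.connectedComponentsWithStats(m)
    for i in range(1,n):
        w=world(d,*c[i],z)
        if x0<w[0]<x1 and y0<w[1]<y1 and st[i,4]>8:
            v,u=np.nonzero(l==i); p=np.array([world(d,a,b,z)[:2] for a,b in zip(u,v)])*1000
            r=cv2.minAreaRect(p.astype(np.float32)); print(st[i,4],(w*1000).round(),np.round(r[0]),np.round(r[1]),round(r[2]),p.min(0).round(),p.max(0).round())
E
python3 - <<'E'
from h import *
silver(.41,.685,-.16,.112)
print(robot.get_state()["tool_pos"])
E
```

```text
100 [ 543. -105.   56.] [ 543. -105.] [22. 33.] 1 [ 532. -121.] [554. -88.]
18 [497. -32.  56.] [497. -31.] [19. 11.] 0 [488. -37.] [507. -26.]
[ 0.64488051 -0.1465157   0.09214525]
```

```bash
sed -i 's/<55)&(hsv\[...,2\]>90)/<SMAX)\&(hsv[...,2]>VMIN)/; s/z=.056):/z=.056,SMAX=80,VMIN=60):/' h.py
python3 - <<'E'
from h import *; import cv2
silver(.58,.685,-.05,.112)
d=robot.get_image("top"); f=d["frame"]
for p in ((.645,.04,.06),(.63,.0,.05)):
    n=d["mtx"]@d["rotation"].T@(np.array(p)-d["origin"]); u,v=(n[:2]/n[2]).astype(int); print(u,v,f[v,u])
cv2.imwrite("pics/c7.png",cv2.resize(f[170:240,270:350,::-1],None,fx=6,fy=6,interpolation=2))
h=cv2.cvtColor(f,cv2.COLOR_RGB2HSV)[184:202:2,296:324:2]; print(h[...,1]); print(h[...,2])
E
```

```text
63535 [683. 111.  56.] [543.   7.] [1871.  888.] 90 [  99. -928.] [988. 943.]
308 189 [124 124  89]
322 195 [116 117  82]
[[77 77 72 74 73 74 74 79 79 79 76 74 79 82]
 [76 75 74 72 72 71 75 80 79 79 77 74 79 81]
 [76 74 74 76 74 73 74 76 77 78 77 78 79 78]
 [75 76 74 74 74 73 75 76 82 79 78 78 77 79]
 [75 74 74 74 76 74 73 75 77 79 77 77 79 78]
 [74 74 74 73 75 73 75 73 79 79 75 77 79 78]
 [74 74 75 74 73 73 71 76 76 77 77 74 76 76]
 [74 76 72 74 73 75 71 74 76 79 78 79 79 78]
 [76 74 72 75 73 74 73 73 75 77 79 77 76 78]]
[[126 126 127 128 126 124 124 123 122 122 121 120 120 103]
 [127 126 127 128 127 125 125 124 122 122 122 120 120 104]
 [127 127 127 128 127 126 124 124 122 121 122 121 120 115]
 [126 128 128 128 128 126 125 124 122 122 121 121 120 116]
 [126 128 127 128 128 127 125 123 123 122 122 120 120 115]
 [128 127 128 129 129 126 126 125 123 122 122 120 120 115]
 [127 128 129 128 129 126 125 124 124 122 122 120 121 117]
 [128 128 128 128 129 126 125 124 124 123 121 120 120 117]
 [128 128 128 130 129 127 125 125 123 123 122 120 121 117]]
```

```bash
sed -i 's/VMIN=60):/VMIN=60,cam="top"):/; s/d=robot.get_image("top"); f=d/d=robot.get_image(cam); f=d/' h.py
python3 - <<'E'
from h import *
silver(.58,.685,-.05,.112,SMAX=55,VMIN=90,cam="side")
E
```

```text
32 [642.  41.  56.] [641.  40.] [13. 34.] 34 [631.  24.] [654.  58.]
```

step_arm(commands=[0.0,0,60,-10,0,0,0,0.0,0,60,-10,0,0,0,0.0,0,60,0,0,0,0,0.0,0,0,0,0,0,0])

```text
time_s: 9.65
tool_pos: [0.4629, -0.1427, 0.1131]
tool_rot: [[0.002, -1.0, 0.003], [-1.0, -0.002, 0.001], [-0.001, -0.003, -1.0]]
force: [0.9, 0.1, -0.0]
opening: -0.0
gripper_force: 0.0
```

Run:
```python
from h import *
silver(.41,.685,-.16,.112,SMAX=55,VMIN=90)
print()
silver(.41,.685,-.16,.112,SMAX=55,VMIN=90,cam="side")
```

```text
63 [642.  40.  56.] [642.  40.] [13. 35.] 23 [630.  22.] [653.  58.]
37 [591.  49.  56.] [591.  49.] [22. 22.] 1 [580.  38.] [602.  60.]
66 [478. -24.  56.] [478. -23.] [26. 26.] 81 [464. -37.] [493. -12.]
9 [458. -24.  56.] [458. -25.] [5. 8.] 1 [456. -29.] [461. -21.]

43 [ 543. -103.   56.] [ 543. -103.] [21. 36.] 8 [ 532. -121.] [554. -85.]
32 [642.  41.  56.] [641.  40.] [13. 34.] 34 [631.  24.] [654.  58.]
```

step_arm(commands=[0.0,-37,-49,0,0,0,0,0.0,-37,-49,0,0,0,0,0.0,-37,-49,0,0,0,0,0.0,-36,-48,0,0,0,0,0.0,0,0,0,0,0,-8])

```text
time_s: 10.38
tool_pos: [0.6629, 0.007, 0.1071]
tool_rot: [[0.145, -0.989, -0.007], [-0.989, -0.145, -0.001], [0.001, 0.007, -1.0]]
force: [-0.7, -0.2, -1.5]
opening: 0.0002
gripper_force: 0.0
```

step_arm(commands=[0.0,0,0,0,0,0,-8.5,0.0,0,0,0,0,0,-8.5,0.0,0,0,20,0,0,0,0.0,0,0,10,0,0,0,0.0,0,0,0,0,0,0])

```text
time_s: 11.0
tool_pos: [0.6598, 0.0036, 0.08]
tool_rot: [[0.421, -0.907, -0.004], [-0.907, -0.421, -0.001], [-0.001, 0.004, -1.0]]
force: [0.2, -0.4, -0.8]
opening: -0.0
gripper_force: 0.0
```

step_arm(commands=[0.0,0,1,20,0,0,0,0.0,0,0,8,0,0,0,0.0,-6,0,0,0,0,0,0.0,-8,0,0,0,0,0,0.0,-8,0,0,0,0,0])

```text
time_s: 11.62
tool_pos: [0.6505, 0.0238, 0.0552]
tool_rot: [[0.423, -0.906, 0.001], [-0.906, -0.423, 0.0], [0.0, -0.001, -1.0]]
force: [0.6, -0.3, 0.4]
opening: -0.0001
gripper_force: 0.2
```

step_arm(commands=[0.0,-8,0,0,0,0,2,0.0,-8,0,0,0,0,2.5,0.0,-8,0,0,0,0,2.5,0.0,-8,0,0,0,0,2.5,0.0,-8,0,0,0,0,2.5])

```text
time_s: 12.25
tool_pos: [0.6365, 0.0613, 0.0551]
tool_rot: [[0.224, -0.975, 0.001], [-0.975, -0.224, 0.0], [-0.0, -0.001, -1.0]]
force: [-0.2, -0.7, 0.8]
opening: 0.0001
gripper_force: 0.2
```

Run:
```python
from h import *
for c in("top","side"): silver(.56,.685,-.05,.125,SMAX=55,VMIN=90,cam=c)
```

```text
38 [626.  95.  56.] [627.  92.] [11. 25.] 1 [621.  80.] [632. 105.]
11 [583.  49.  56.] [584.  50.] [ 8. 19.] 1 [580.  40.] [588.  60.]
50 [631.  82.  56.] [632.  76.] [15. 63.] 15 [620.  48.] [648. 107.]
```

The runner is now nearly square to the edge (x 621–632, front at y = 105). I'll push it on over.

step_arm(commands=[0.0,-9,0,0,0,0,2.5,0.0,-9,0,0,0,0,2.5,0.0,-9,0,0,0,0,2.5,0.0,-9,0,0,0,0,2.5,0.0,-9,0,0,0,0,2.5])

```text
time_s: 12.98
tool_pos: [0.6302, 0.1054, 0.0548]
tool_rot: [[0.008, -1.0, 0.0], [-1.0, -0.008, 0.0], [-0.0, -0.0, -1.0]]
force: [0.2, -0.6, -0.1]
opening: -0.0003
gripper_force: 0.0
```

step_arm(commands=[0.0,-10,0,0,0,0,0,0.0,-10,0,0,0,0,0,0.0,-10,0,0,0,0,0,0.0,-8,0,0,0,0,0,0.0,0,0,0,0,0,0])

```text
time_s: 13.6
tool_pos: [0.6298, 0.1436, 0.0543]
tool_rot: [[0.01, -1.0, -0.0], [-1.0, -0.01, 0.0], [-0.0, 0.0, -1.0]]
force: [0.2, 0.5, -0.5]
opening: 0.0001
gripper_force: 0.0
```

Run:
```python
from h import *; import cv2
f=robot.get_image("side")["frame"][140:290,250:440,::-1]
cv2.imwrite("pics/c8.png",cv2.resize(f,None,fx=4,fy=4,interpolation=2))
```

```text
(no output)
```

View pics/c8.png

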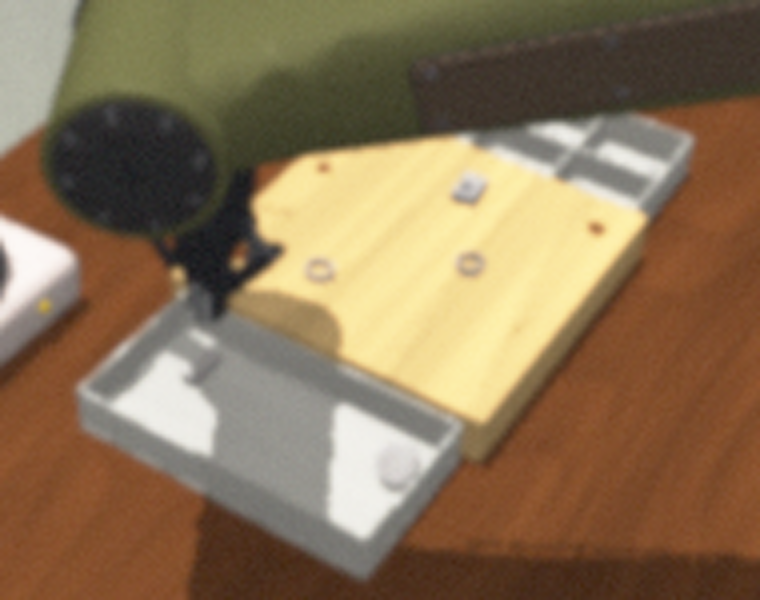

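The runner (205,360) and the button (398,465) are both in the scrap tray, and both rings are in place. Next is the ingot end.

step_arm(commands=[0.0,0,0,-50,0,0,0,0.0,50,10,-10,0,0,0,0.0,50,20,0,0,0,0,0.0,50,20,0,0,0,0,0.0,50,20,0,0,0,0])

```text
time_s: 14.28
tool_pos: [0.5607, -0.0594, 0.1146]
tool_rot: [[0.009, -1.0, 0.0], [-1.0, -0.009, 0.0], [-0.0, -0.0, -1.0]]
force: [1.4, 0.8, -0.6]
opening: -0.0003
gripper_force: 0.0
```

step_arm(commands=[0.0,50,15,0,0,0,0,0.0,38,2,0,0,0,0,0.0,0,0,0,0,0,0,0.0,0,0,0,0,0,0])

```text
time_s: 14.78
tool_pos: [0.5453, -0.1458, 0.1143]
tool_rot: [[0.008, -1.0, -0.0], [-1.0, -0.008, 0.0], [-0.0, 0.0, -1.0]]
force: [-0.5, 0.4, 0.6]
opening: -0.0003
gripper_force: 0.0
```

Run:
```python
from h import *
for c in("top","side"): silver(.52,.57,-.16,-.05,SMAX=55,VMIN=90,cam=c)
s=robot.get_state();print(s["tool_pos"],s["tool_rot"][:,1])
```

```text
66 [ 539. -105.   56.] [ 539. -105.] [14. 33.] 1 [ 532. -121.] [546. -88.]
48 [ 542. -103.   56.] [ 542. -103.] [23. 36.] 8 [ 530. -121.] [554. -85.]
[ 0.54548914 -0.14504893  0.11437126] [-9.99955451e-01 -9.43879789e-03  7.68942455e-05]
```

step_arm(commands=[0.0,0,2.5,40,0,0,0.5,0.0,0,0,22,0,0,0,0.0,0,0,0,0,0,0,0.0,-7,0,0,0,0,0,0.0,-9,0,0,0,0,0])

```text
time_s: 15.5
tool_pos: [0.5435, -0.129, 0.0535]
tool_rot: [[0.0, -1.0, 0.001], [-1.0, -0.0, 0.0], [-0.0, -0.001, -1.0]]
force: [0.1, -0.4, 0.7]
opening: -0.0
gripper_force: 0.2
```

step_arm(commands=[0.0,-10,0,0,0,0,0,0.0,-10,0,0,0,0,0,0.0,-10,0,0,0,0,0,0.0,-10,0,0,0,0,0,0.0,-10,0,0,0,0,0])

```text
time_s: 16.12
tool_pos: [0.5429, -0.079, 0.0524]
tool_rot: [[-0.0, -1.0, -0.0], [-1.0, 0.0, 0.0], [-0.0, 0.0, -1.0]]
force: [-0.1, -1.2, 0.6]
opening: -0.0001
gripper_force: 0.4
```

Run:
```python
from h import *
for c in("top","side"): silver(.5,.58,-.16,.1,SMAX=55,VMIN=90,cam=c)
```

```text
65 [571.  75.  56.] [573.  74.] [34. 24.] 9 [554.  62.] [587.  87.]
63 [543. -56.  56.] [543. -60.] [22. 56.] 7 [531. -88.] [557. -32.]
```

step_arm(commands=[0.0,-10,0,0,0,0,0,0.0,-10,0,0,0,0,0,0.0,-10,0,0,0,0,0,0.0,-10,0,0,0,0,0,0.0,-10,0,0,0,0,0])

```text
time_s: 16.85
tool_pos: [0.5429, -0.029, 0.0524]
tool_rot: [[0.0, -1.0, -0.0], [-1.0, -0.0, 0.0], [-0.0, 0.0, -1.0]]
force: [1.3, 0.7, -0.3]
opening: -0.0002
gripper_force: 0.1
```

Run:
```python
from h import *
for c in("top","side"): silver(.5,.61,-.16,.1,SMAX=55,VMIN=90,cam=c)
```

```text
11 [ 601. -109.   56.] [ 601. -109.] [6. 8.] 1 [ 598. -113.] [ 604. -105.]
65 [544.  -5.  56.] [544. -10.] [23. 57.] 10 [532. -36.] [560.  17.]
```

The ingot end is tracking straight (x ≈ 532–556), so I'll continue.

step_arm(commands=[0.0,-10,0,0,0,0,0,0.0,-10,0,0,0,0,0,0.0,-10,0,0,0,0,0,0.0,-10,0,0,0,0,0,0.0,-10,0,0,0,0,0])

```text
time_s: 17.58
tool_pos: [0.5429, 0.021, 0.0524]
tool_rot: [[0.0, -1.0, -0.0], [-1.0, -0.0, 0.0], [-0.0, 0.0, -1.0]]
force: [-0.5, -1.0, 0.3]
opening: 0.0
gripper_force: 0.3
```

Run:
```python
from h import *
for c in("top","side"): silver(.5,.61,-.16,.11,SMAX=55,VMIN=90,cam=c)
```

```text
11 [606. -32.  56.] [606. -32.] [6. 8.] 1 [603. -36.] [609. -28.]
10 [586.  67.  56.] [586.  67.] [32.  2.] 37 [574.  57.] [599.  76.]
76 [544.  45.  56.] [544.  39.] [23. 58.] 3 [531.  11.] [556.  68.]
```

step_arm(commands=[0.0,-10,0,0,0,0,0,0.0,-10,0,0,0,0,0,0.0,-10,0,0,0,0,0,0.0,-10,0,0,0,0,0,0.0,-10,0,0,0,0,0])

```text
time_s: 18.3
tool_pos: [0.5429, 0.071, 0.0524]
tool_rot: [[0.0, -1.0, -0.0], [-1.0, -0.0, 0.0], [-0.0, 0.0, -1.0]]
force: [-0.1, 0.0, -0.0]
opening: 0.0001
gripper_force: 0.1
```

step_arm(commands=[0.0,-10,0,0,0,0,0,0.0,-10,0,0,0,0,0,0.0,-10,0,0,0,0,0,0.0,-10,0,0,0,0,0,0.0,-10,0,0,0,0,0])

```text
time_s: 18.92
tool_pos: [0.5429, 0.121, 0.0524]
tool_rot: [[-0.0, -1.0, -0.0], [-1.0, 0.0, 0.0], [-0.0, 0.0, -1.0]]
force: [0.1, -0.2, -0.4]
opening: -0.0001
gripper_force: 0.0
```

step_arm(commands=[0.0,-10,0,0,0,0,0,0.0,-10,0,0,0,0,0,0.0,0,0,0,0,0,0,0.0,0,0,-40,0,0,0,0.0,0,0,-50,0,0,0])

```text
time_s: 19.55
tool_pos: [0.5422, 0.1397, 0.1423]
tool_rot: [[-0.0, -1.0, -0.003], [-1.0, 0.0, -0.001], [0.001, 0.003, -1.0]]
force: [0.7, 0.5, 0.6]
opening: -0.0001
gripper_force: 0.0
```

step_arm(commands=[0.0,40,30,-30,0,0,0,0.0,50,30,0,0,0,0,0.0,50,30,0,0,0,0,0.0,50,30,0,0,0,0,0.0,50,0,0,0,0,0])

```text
time_s: 20.18
tool_pos: [0.4217, -0.1011, 0.1736]
tool_rot: [[0.001, -1.0, 0.003], [-1.0, -0.001, 0.001], [-0.001, -0.003, -1.0]]
force: [0.7, 0.4, 0.2]
opening: 0.0001
gripper_force: 0.0
```

step_arm(commands=[0.0,50,0,0,0,0,0,0.0,50,0,0,0,0,0,0.0,50,0,0,0,0,0,0.0,0,0,0,0,0,0,0.0,0,0,0,0,0,0])

```text
time_s: 20.8
tool_pos: [0.4226, -0.2498, 0.1722]
tool_rot: [[-0.001, -1.0, -0.0], [-1.0, 0.001, 0.0], [-0.0, 0.0, -1.0]]
force: [0.3, 0.5, 0.2]
opening: -0.0001
gripper_force: 0.0
```

Run:
```python
from h import *; import cv2
f=robot.get_image("side")["frame"][140:290,250:440,::-1]
t=robot.get_image("top")["frame"][165:290,225:390,::-1]
cv2.imwrite("pics/c9.png",np.hstack([cv2.resize(t,(396,300),interpolation=2),cv2.resize(f,(380,300),interpolation=2)]))
silver(.41,.685,-.16,.11,SMAX=55,VMIN=90)
```

```text
36 [591.  49.  56.] [591.  49.] [22. 22.] 1 [580.  38.] [602.  60.]
```

View pics/c9.png

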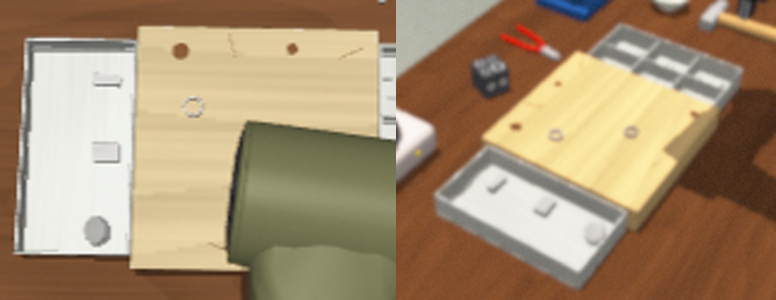

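All three offcuts lie in the scrap tray (top panel (107,79), (106,152) and (97,230)). Both rings are on the board in their original places and the tray hasn't moved.

```bash
python3 -c "
from rig import robot
print(robot.hand_in())"
```

```text
the job is handed in; nothing more can be done
None
```

The button, runner and ingot end are swept into the plain scrap tray, the rings and everything else I could see are where they were, and the job was handed in at about 21 s.

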